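# Drive the locating pin, then hold the hidden bolt head

### The job

We are fixing the vice bracket to the fly-tying bench. Knock the red-headed spring pin fully home in the bracket's foot with the mallet (not with the gripper), and set the mallet back down on the bench, clear of the bracket. Then reach down into the gap behind the bracket's front plate, grip the brass bolt head that the nut runner is slowly spinning, and stop it from turning; finish while still holding it firmly, and leave the spool, the jar and the tub where they are.

Things in the scene. Friction and masses are not known exactly. Their poses are not given: they have to be found in the camera images.
- bracket: Blue steel U bracket fixed to the bench; origin on the bench top below the bolt head, z up, x from front to rear plate. Base 100 x 90 x 12 mm. Upright plates 6 mm thick, y -35 to 35: front at x -31 to -25, top 95 mm above the bench; rear at x 25 to 31, top 70 mm. The 50 mm gap between is open above and at both y sides. A foot 12 mm thick, x -30 to 30, runs on to y 155.
- bolt_head (a point): Centre of the brass hexagon bolt head, in the gap behind the front plate: bracket x 0, y 0, 65 mm above the bench. 22 mm across flats, 25.4 mm across corners, 16 mm long along bracket x; its 14 mm shank runs to the front plate. It turns about the bracket's x axis. 17 mm free at each end of the head, 40 mm free below it.
- runner_mid (a point): Centre of the grey and orange nut runner on the front plate's outer side, bracket x -103, y 0, 65 mm above the bench: 50 mm across, top 90 mm above the bench; with the nut it fills bracket x -31 to -157. Fixed.
- bolt (a joint): Turn of the bolt about bracket x, rad, growing: the nut runner drags it round at about 0.14 rad/s with 0.1 N m until it is held. At 0 (and each 1.047 rad further) two flats are upright, facing bracket +y and -y. A firm pinch across it from above stops it at any angle.
- pin_top (a point): Top centre of the steel spring pin's red head (20 mm across, 5 mm thick), on the bracket's foot at bracket x 0, y 110 mm. When fully home this top is 17 mm above the bench; at most 37 mm at the start. It slides straight down only, against about 8 N of friction, and stays where it is left.
- pin (a joint): How far the pin is driven, m: 0 fully out, 0.020 fully home (head seated on the foot). It starts at 0 to 0.006.
- mallet_head (a point): Centre of the mallet's head, 32 mm above the bench as it stands on a white striking face. Head 40 (mallet x) by 36 (y) by 64 mm tall (z), dark steel with white ends; wooden handle 16 mm thick, 110 mm long, level from the head's -x face at mid height. About 0.3 kg, balanced 10 mm off this centre towards the handle. The cheeks 36 mm apart can be gripped from above, the lower face struck on the pin.
- mallet: The whole mallet; origin at the centre of the lower striking face, axes as for its head centre.
- spool_mid (a point): Bystander: centre of an orange thread spool, 38 mm across, 36 mm tall.
- varnish_mid (a point): Bystander: centre of a small amber jar with a black cap, 40 mm across, 60 mm tall.
- tub_mid (a point): Bystander: centre of an open black tub, 70 x 90 mm, 45 mm tall.
Mind the look-alikes: they are no part of the job. What is meant by the mallet is not blue, and is the smaller of those in its own colour.

How it is judged:
On the way, in this order (a step that is already met when the one before it is completed fails the run):
1. the mallet is in hand and the pin is fully home (value of joint pin above 0.0185 m and contact force between the fingers and mallet above 2 N), for 0.1 s.
2. the mallet is set down on the bench and let go, clear of the bracket (height (world z) of mallet_head below 0.04 m and contact force between the fingers and mallet below 0.3 N and contact force between mallet and bracket below 0.3 N), for 0.2 s.
3. the bolt head is gripped and no longer turns (contact force between the fingers and bolt above 5 N and distance between the grasp point and bolt_head below 0.022 m and velocity of joint bolt between -0.03 and 0.03 rad/s), for 0.3 s.
At the end, for the whole second after the job is handed in: The fingers still grip the bolt head (over 5 N, grasp point within 22 mm of the head's centre) and it does not turn (under 0.03 rad/s); the pin is home (at least 18.5 of 20 mm); the mallet rests on the bench (head centre under 40 mm high), let go and not touching the bracket (all of step 2 and all of step 3 and value of joint pin above 0.0185 m and linear speed of mallet below 0.03 m/s); the arm keeps its last pose, push and grip.
It fails at once if the pin pressed by the gripper or arm itself instead of the mallet (contact force between any of the fingers, the arm and pin above 4 N).
It fails at once if a bystander moved more than 30 mm (distance of any of spool_mid, varnish_mid, tub_mid from where it was at the start of the episode above 0.03 m).
It also fails if it takes over 48 s, if anything falls off the work surface, if the arm or the gripper's body presses on something with over 40 N, if the wrist force passes 120 N, or if a joint passes its speed limit or range.

### The arm

A 6-joint arm with a two-finger parallel gripper is mounted at the origin on the work surface. World frame = base frame: x ahead of the robot, y to its left, z up, the work surface at z = 0. Lengths are in m, angles in rad, forces in N, time in s.
With the tool pointing down it reaches from about 0.225 to 0.875 m from the base axis. Payload 3.4 kg.
Tool frame: the origin (TCP) lies on the centre line of the jaws, within the pads' length; the fingertips stand 19 mm ahead of it and the grasp point (between the pads) is the TCP (nose_length is the distance from the TCP to the fingertips, in m); z points along the fingers, y is the direction in which the jaws open and shut (so a half turn about z gives the same grasp; the last joint's range is limited). The gripper opens to 85 mm and grips with 20 to 120 N. Pads are 22 mm wide; open, the fingers measure 114 mm over their backs; the gripper's body (76 mm by 85 mm) begins 54 mm behind the grasp point. The pads swing forward as they close: fully open they stand 13 mm farther back than shut.
Start: joints at [-1.372, 0.276, 1.505, -0, 1.361, -0.121], TCP at [0.181, -0.546, 0.25] pointing down, gripper open.
Joint ranges: [-2.89, 2.89], [-0.75, 2.08], [0.22, 2.7], [-1.18, 4.32], [0.11, 2.71], [-2.7, 2.7]. Speed limits (rad/s): [2.57, 2.57, 3.14, 3.14, 3.14, 3.14].

### API

Orientations are given as a unit quaternion [w, x, y, z].
In Python, from rig import * gives the robot as it stands.
- The arm moves only by the shell command python3 -m jog 'ROWS' [OPENING] [FORCE]. ROWS is JSON, one flat list of numbers, 6 for each row, row after row: the shift along the tool's x, y, z in mm, then the turn, a rotation vector about the tool's x, y, z in degrees. In form: [tx, ty, tz, wx, wy, wz, tx, ty, tz, wx, wy, wz, ...]. A call has 1 to 10 rows; each row is the pose to reach, as a shift and turn from the pose commanded when the call began, along the tool's axes at that moment; what a row does not reach only later rows make up. A row lasts 1/8 s, in which the tool goes at most 62.5 mm and 10.7 degrees, less where a joint would pass 70% of its speed; a pose out of reach is approached as far as the arm can. A call with a gripper value outside its range is refused whole. OPENING is the closure, from 0 (fully open) to 1 (shut), set as the call begins (- or left out, the last holds). The fingers move at their own pace and stop on an object; FORCE is the grip in N (left out, the last holds). Time passes only in rows, so rows that repeat a pose let the fingers close. It gives the time, the measured TCP pose, the force and the opening at its end, in the units of the state.
- get_state(): the state, without advancing time (a new reading comes with each control period).
- get_image(name): name is "scene" or "top"; returns a dict with "frame" (480x640x3 uint8, red, green, blue), "camera_matrix" (3x3 intrinsics, pixels), "k1" (the pictures are not rectified: a ray, as slopes to the right and down, at radius r is drawn at 1 + k1 r^2 times it, then the intrinsics apply), "rvec" (rotation vector, rad) and "tvec" (3), from world to camera coordinates, as OpenCV has them. Camera axes: x right, y down, z forward; pixel columns grow to the right and rows downward; lengths in m; the calibration is good to about 2 mm. A picture is of the moment at which its call begins. There is no depth.
- sign_off(): hands the job in, once; it reports no verdict.
The state is a dict: "clock": time; "qpos": joint angles; "qd": joint speeds; "effort": joint torques, N m; "position": TCP position; "ee_rot": TCP orientation; "contact_force": force on the tool from outside, world axes, zero at the start; "moment": the same for the moment, N m; "width": finger opening in m.
Only numpy, scipy, OpenCV 4.12 (cv2) and the standard library are available. Lean on these libraries where they do the work, as an engineer would, in place of code of your own. Each camera call takes 0.05 s, during which the arm holds its last target.

## Working session

There is one attempt and no reset: what is moved stays moved. The work goes in short steps, Python scripts to look and compute and a shell command to move; the robot and the scene stay as the last step left them, time stands still between calls to the robot, and variables do not carry over. Pictures are saved under pics/ and viewed, and the job is handed in when it is done.

```bash
ls; mkdir -p pics; python3 - <<'E'
from rig import *
import cv2
print(get_state())
for n in("scene","top"):
    d=get_image(n); cv2.imwrite(f"pics/{n}0.png",d["frame"][:,:,::-1]); print(n,d["camera_matrix"],d["k1"],d["rvec"],d["tvec"])
E
```

```text
pics
{'clock': 0.0, 'qpos': array([-1.37200792e+00,  2.76607108e-01,  1.50615553e+00,  8.37486370e-07,
        1.36067775e+00, -1.20984968e-01]), 'qd': array([-1.52630323e-03,  1.46868702e-03, -4.40939518e-04,  4.00679847e-04,
       -2.37632908e-05,  7.68019615e-04]), 'effort': array([-2.87611965e-04, -4.16775727e+01, -2.45802748e+01, -3.75722848e-04,
        1.09257977e-02, -1.04295486e-05]), 'position': array([ 0.18065676, -0.54536037,  0.24942384]), 'ee_rot': array([-9.23185995e-04,  9.87244922e-01,  1.59206188e-01, -3.55218898e-05]), 'contact_force': array([-0.54851014, -0.353538  , -0.01632874]), 'moment': array([-0.03522355, -0.0093203 , -0.04971144]), 'width': 0.08516669914025246}
scene [[468.27206983   0.         320.34605477]
 [  0.         468.27206983 233.96894906]
 [  0.           0.           1.        ]] -0.032409513825210894 [ 2.19426929  1.54272662 -0.41325387] [-0.18695778 -0.38302847  1.48104236]
top [[438.02588025   0.         316.86164131]
 [  0.         438.02588025 241.64829288]
 [  0.           0.           1.        ]] 0.02755360473849204 [ 2.16419825 -2.20128907  0.0628915 ] [0.03808289 0.54175085 0.97315885]
```

View pics/scene0.png

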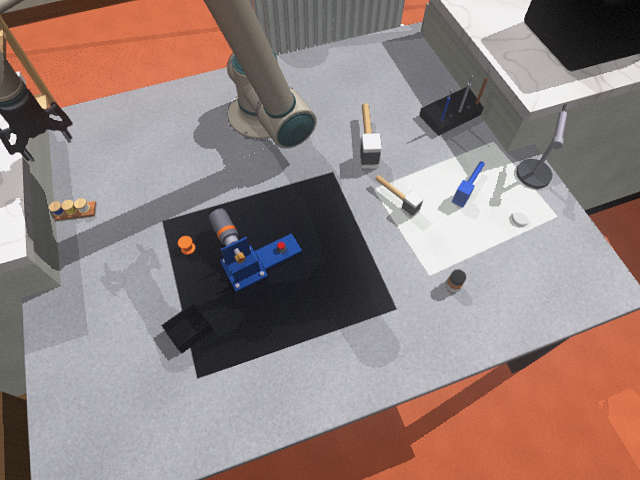

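View pics/top0.png

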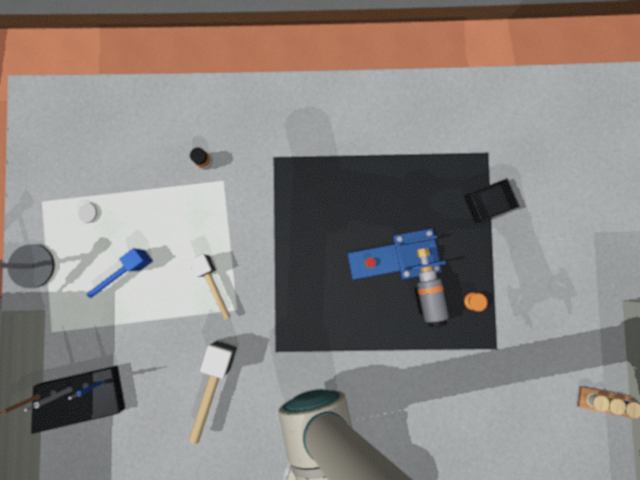

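The mallet is the smaller dark one: top (205,265), scene (411,203). The bracket is at top (420,255) and the red pin at top (371,262). Next I'll zoom in.

```bash
cat > h.py <<'E'
from rig import *
import cv2, numpy as np
from scipy.spatial.transform import Rotation as R
def cam(n):
    d=get_image(n); d["R"]=cv2.Rodrigues(np.array(d["rvec"],float))[0]; return d
def dist(d): return np.array([d["k1"],0,0,0,0.])
def ray(d,uv):
    p=cv2.undistortPoints(np.array([[uv]],float),d["camera_matrix"],dist(d))[0,0]
    v=d["R"].T@np.array([p[0],p[1],1]); o=-d["R"].T@np.array(d["tvec"]).ravel(); return o,v/np.linalg.norm(v)
def onz(d,uv,z):
    o,v=ray(d,uv); return o+v*(z-o[2])/v[2]
def tri(a,ua,b,ub):
    o1,v1=ray(a,ua);o2,v2=ray(b,ub)
    s=np.linalg.lstsq(np.c_[v1,-v2],o2-o1,rcond=None)[0]
    p,q=o1+s[0]*v1,o2+s[1]*v2; return (p+q)/2,np.linalg.norm(p-q)
def proj(d,P): return cv2.projectPoints(np.atleast_2d(np.array(P,float)),np.array(d["rvec"],float),np.array(d["tvec"],float),d["camera_matrix"],dist(d))[0][:,0]
def crop(d,x0,y0,w,h,k,fn,pts=()):
    im=d["frame"][y0:y0+h,x0:x0+w,::-1]; im=cv2.resize(im,None,fx=k,fy=k,interpolation=cv2.INTER_CUBIC)
    for p in pts: cv2.circle(im,(int((p[0]-x0+.5)*k),int((p[1]-y0+.5)*k)),2,(0,255,0),-1)
    cv2.imwrite(fn,im)
E
python3 - <<'E'
from h import *
t=cam("top");s=cam("scene")
crop(t,180,240,70,90,6,"pics/a1.png")
crop(s,365,165,70,60,8,"pics/a2.png")
crop(t,340,220,120,120,5,"pics/a3.png")
crop(s,200,200,120,100,6,"pics/a4.png")
E
```

```text
(no output)
```

View pics/a1.png

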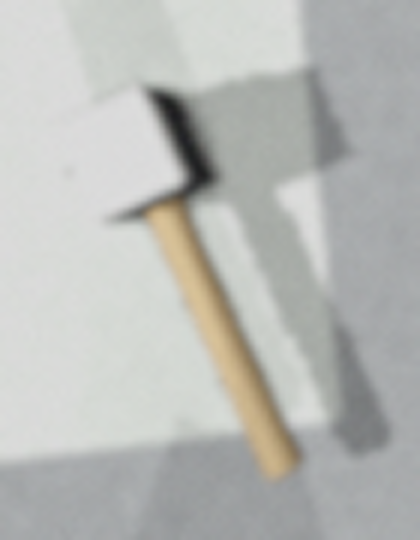

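View pics/a2.png

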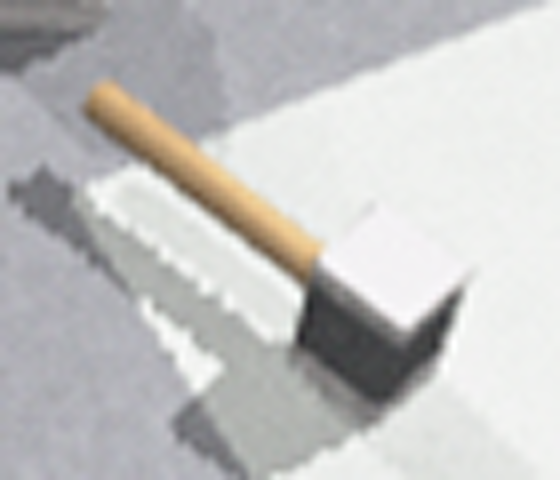

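View pics/a3.png

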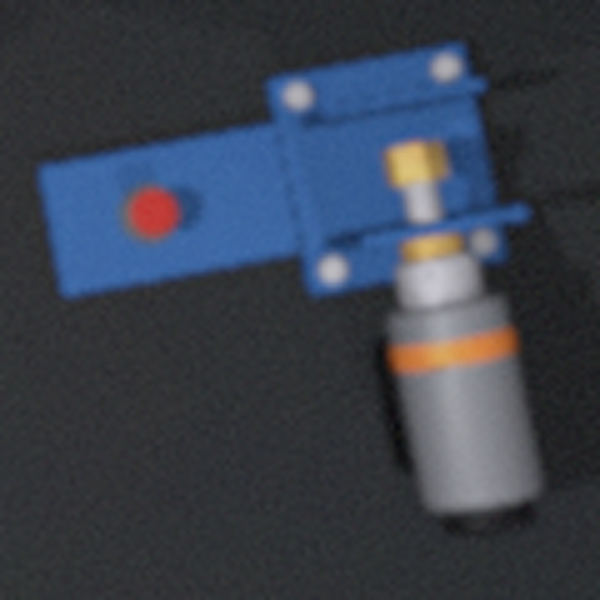

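View pics/a4.png

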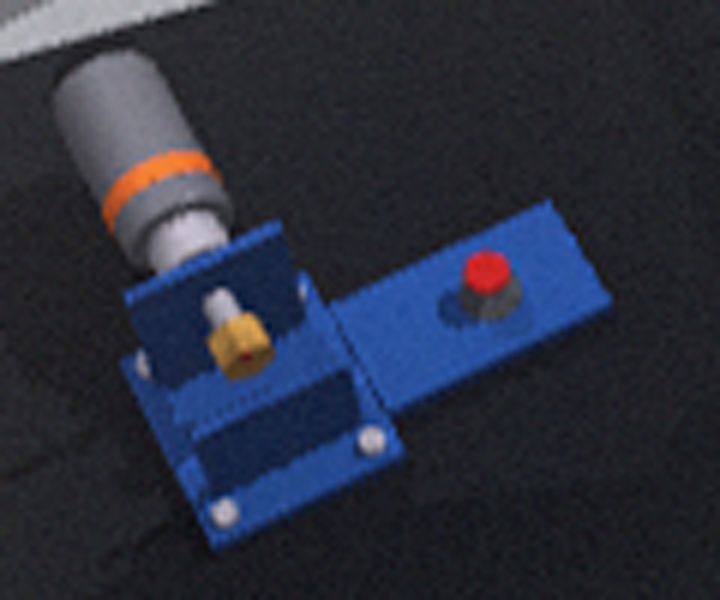

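```bash
cat > m.py <<'E'
from h import *
t=cam("top");s=cam("scene")
def px(c,k,x0,y0): return (c[0]/k-.5+x0,c[1]/k-.5+y0)
def fit(obs,mod):
    o=np.array(obs)[:,:2];m=np.array(mod,float); oc,mc=o.mean(0),m.mean(0)
    H=((m-mc).T@(o-oc)); a=np.arctan2(H[0,1]-H[1,0],H[0,0]+H[1,1]); c,s_=np.cos(a),np.sin(a)
    M=np.array([[c,-s_],[s_,c]]); tr=oc-M@mc; return a,tr,o-(m@M.T+tr)
A3=lambda c:onz(t,px(c,5,340,220),.012); A4=lambda c:onz(s,px(c,6,200,200),.012)
for nm,obs,mod in [("top",[A3(c) for c in [(40,165),(65,297),(268,80),(465,43),(312,293)]],[(30,155),(-30,155),(50,45),(50,-45),(-50,45)]),
  ("scene",[A4(c) for c in [(548,200),(612,298),(405,447),(215,537)]],[(-30,155),(30,155),(50,45),(50,-45)])]:
    a,tr,r=fit(obs,np.array(mod)/1e3); print("bracket",nm,np.degrees(a),tr,(r*1e3).round(1).tolist())
print("pin",tri(t,px((153,212),5,340,220),s,px((488,271),6,200,200)))
print("bolt scene/top", tri(t,px((417,162),5,340,220),s,px((240,345),6,200,200)))
B1=lambda c,z:onz(t,px(c,6,180,240),z); B2=lambda c,z:onz(s,px(c,8,365,165),z)
h=.064
a,tr,r=fit([B1((140,85),h),B1((188,185),h),B1((108,215),h),B1((280,470),.032)],np.array([(20,-18),(-20,-18),(-20,18),(-130,0)])/1e3);print("mallet top",np.degrees(a),tr,(r*1e3).round(1).tolist())
a,tr,r=fit([B2((372,200),h),B2((472,268),h),B2((408,335),h),B2((315,262),h),B2((97,100),.032)],np.array([(-20,18),(20,18),(20,-18),(-20,-18),(-130,0)])/1e3);print("mallet scene",np.degrees(a),tr,(r*1e3).round(1).tolist())
E
python3 m.py
```

```text
bracket top 9.552409973094987 [ 0.51260933 -0.19792825] [[0.4, -0.2], [-0.4, -0.2], [-0.7, 0.6], [-0.3, -0.3], [1.1, 0.1]]
bracket scene 9.138621531883915 [ 0.50839707 -0.19544392] [[2.1, -1.9], [-0.8, -0.4], [0.1, -0.2], [-1.3, 2.5]]
pin (array([ 0.49440496, -0.08772876,  0.03592452]), np.float64(0.0012520319517537485))
bolt scene/top (array([ 0.5130689 , -0.19644874,  0.07233252]), np.float64(0.0008639135828587098))
mallet top 23.093429950061388 [0.49434788 0.2813863 ] [[-2.3, 2.1], [-1.6, 0.6], [2.3, -3.9], [1.6, 1.3]]
mallet scene 24.71445988687717 [0.49363872 0.28424222] [[-1.0, -3.0], [-1.1, -0.3], [0.8, 0.8], [0.4, 1.0], [0.8, 1.5]]
```

```bash
cat > go.py <<'E'
import sys
from h import *
def row(x,y,z,yaw):
    st=get_state(); q=st["ee_rot"]; r=R.from_quat([q[1],q[2],q[3],q[0]])
    a=np.radians(yaw); T=R.from_matrix(np.array([[np.cos(a),np.sin(a),0],[np.sin(a),-np.cos(a),0],[0,0,-1]]))
    sh=r.inv().apply(np.array([x,y,z])-st["position"])*1e3; w=(r.inv()*T).as_rotvec(degrees=True)
    print(sh.round(1),w.round(2), "clock",st["clock"],st["position"].round(4),st["contact_force"].round(1),st["width"])
if __name__=="__main__": row(*map(float,sys.argv[1:5]))
E
python3 go.py 0.4885 0.2805 0.15 24
```

```text
[ 551.9 -687.6  100.4] [-0.03 -0.01 -5.68] clock 0.3 [ 0.1807 -0.5457  0.25  ] [-0.4  0.6  0.1] 0.08523376454920019
```

```bash
python3 -m jog '[55,-69,0,0,0,-1, 110,-138,0,0,0,-2, 165,-206,0,0,0,-3, 212,-264,0,0,0,-4, 258,-322,0,0,0,-5, 304,-379,0,0,0,-5.7, 350,-436,0,0,0,-5.7, 396,-493,0,0,0,-5.7, 442,-551,0,0,0,-5.7, 488,-608,0,0,0,-5.7]' 0; python3 go.py 0.4885 0.2805 0.15 24
```

```text
clock: 1.55
position: [0.3993, 0.0418, 0.2507]
ee_rot: [0.0, 0.978, 0.208, 0.001]
contact_force: [1.0, -2.1, -0.4]
width: 0.0855
[ 178.5 -181.8  100.7] [ 0.07 -0.07  0.04] clock 1.55 [0.3993 0.0418 0.2507] [ 1.  -2.1 -0.4] 0.08549120221250676
```

```bash
python3 -m jog '[40,-40,20,0,0,0, 80,-82,40,0,0,0, 120,-122,70,0,0,0, 150,-155,90,0,0,0, 165,-170,90,0,0,0, 165,-170,90,0,0,0, 165,-170,90,0,0,0, 165,-170,90,0,0,0]'; python3 go.py 0.4885 0.2805 0.15 24
python3 - <<'E'
from h import *
t=cam("top");s=cam("scene")
cv2.imwrite("pics/t2.png",t["frame"][:,:,::-1]);crop(s,340,120,130,120,5,"pics/s2.png")
E
```

```text
clock: 2.55
position: [0.4803, 0.2609, 0.1612]
ee_rot: [0.0, 0.978, 0.207, 0.0]
contact_force: [0.0, -0.4, -0.3]
width: 0.0857
[ 15.4 -14.6  11.2] [ 0.03 -0.05 -0.07] clock 2.55 [0.4803 0.2609 0.1612] [ 0.  -0.4 -0.3] 0.0857044739304532
```

View pics/s2.png

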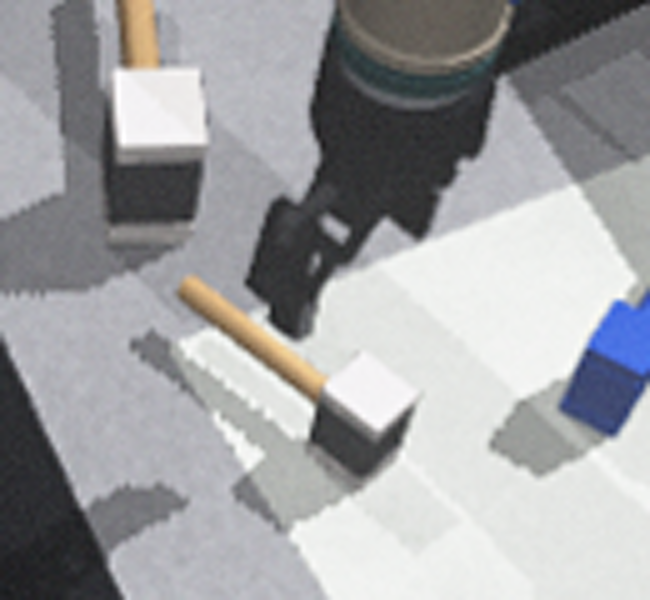

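```bash
python3 - <<'E'
from h import *
s=cam("scene");t=cam("top");st=get_state()
for d in(s,t): print(proj(d,[st["position"],[.494,.283,.064]]))
crop(t,150,200,130,130,5,"pics/t3.png",proj(t,[st["position"],[.494,.283,.064]]))
E
```

```text
[[409.76503482 174.03104191]
 [413.2568703  197.99223906]]
[[196.11117348 270.80845413]
 [198.99706771 264.66284289]]
```

View pics/t3.png

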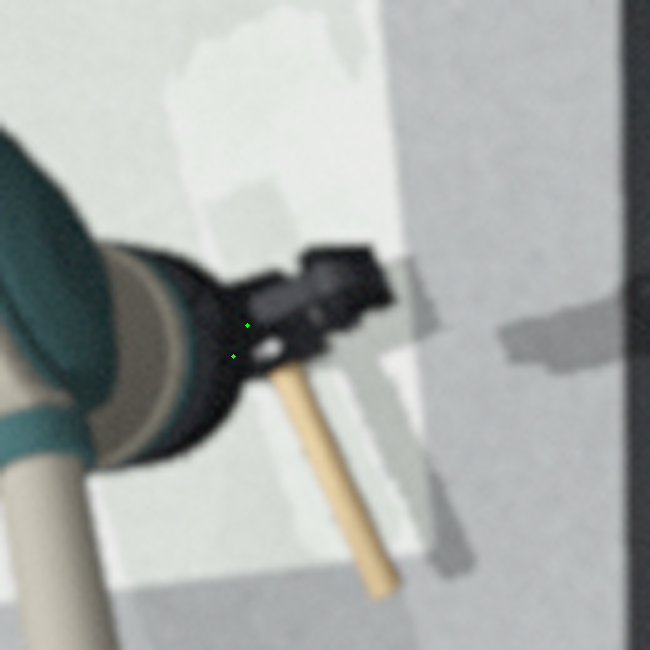

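The visible right finger sits where expected relative to the mallet (top crop around (340,280)), so I'm descending now.

```bash
python3 -m jog '[8,-7,30,0,0,0, 15.5,-14.5,60,0,0,0, 15.5,-14.5,90,0,0,0, 15.5,-14.5,113,0,0,0, 15.5,-14.5,116,0,0,0, 15.5,-14.5,116,0,0,0, 15.5,-14.5,116,0,0,0]' 0; python3 go.py 0.4885 0.2805 0.045 24
```

```text
clock: 3.62
position: [0.4895, 0.2821, 0.0455]
ee_rot: [-0.0, 0.978, 0.208, 0.001]
contact_force: [-0.1, -0.3, 0.2]
width: 0.0856
[-1.6  1.   0.5] [ 0.01 -0.14  0.02] clock 3.625 [0.4895 0.2821 0.0455] [-0.1 -0.3  0.2] 0.08555251532033825
```

```bash
python3 -m jog '[-1.5,1,0,0,0,0, -1.5,1,0,0,0,0, -1.5,1,0,0,0,0, -1.5,1,0,0,0,0, -1.5,1,0,0,0,0, -1.5,1,0,0,0,0, -1.5,1,0,0,0,0, -1.5,1,0,0,0,0]' 1 70; python3 go.py 0.4885 0.2805 0.045 24
```

```text
clock: 4.62
position: [0.488, 0.2805, 0.0448]
ee_rot: [-0.0, 0.978, 0.208, 0.0]
contact_force: [-0.9, 1.1, 4.1]
width: 0.0354
[ 0.4  0.2 -0.2] [-0.   -0.06  0.02] clock 4.625 [0.488  0.2805 0.0448] [-0.9  1.1  4.1] 0.03538626523024727
```

```bash
python3 -m jog '[0,0,-20,0,0,0, 0,0,-50,0,0,0, 0,0,-90,0,0,0, 0,0,-90,0,0,0, 0,0,-90,0,0,0]'; python3 - <<'E'
from h import *
t=cam("top");s=cam("scene")
print(get_state()["contact_force"],get_state()["position"])
crop(s,365,110,100,100,6,"pics/s4.png"); crop(t,130,200,130,130,5,"pics/t4.png")
E
```

```text
clock: 5.25
position: [0.4864, 0.2797, 0.1326]
ee_rot: [0.0, 0.978, 0.208, -0.002]
contact_force: [-0.3, 0.5, -3.5]
width: 0.0354
[ 0.48513525  0.99444656 -2.98724578] [0.48617544 0.27962711 0.13207407]
```

View pics/s4.png

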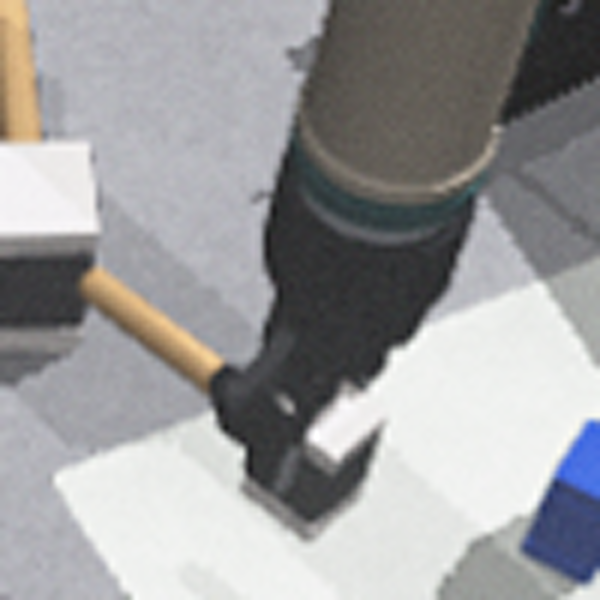

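View pics/t4.png

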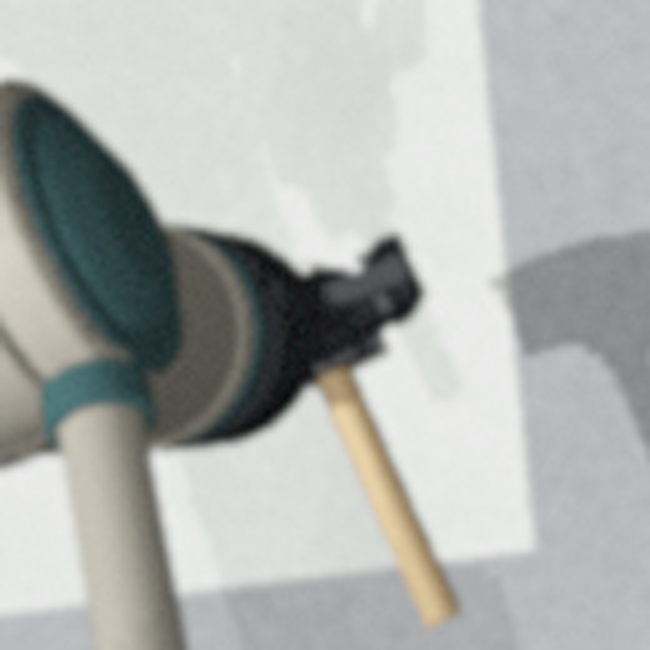

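Mallet is held level, handle still along tool −x. Carrying it over the pin.

```bash
python3 go.py 0.4885 -0.0905 0.135 24
```

```text
[-148.6  339.    -2.2] [0.   0.26 0.02] clock 5.35 [0.4862 0.2796 0.1321] [ 0.5  1.  -3. ] 0.03552914607979155
```

```bash
python3 -m jog '[-12,27,-2,0,0,0, -32,72,-2,0,0,0, -54,122,-2,0,0,0, -75,172,-2,0,0,0, -97,222,-2,0,0,0, -119,272,-2,0,0,0, -139,317,-2,0,0,0, -149,339,-2,0,0,0, -149,339,-2,0,0,0, -149,339,-2,0,0,0]'; python3 go.py 0.4885 -0.0905 0.085 24; python3 - <<'E'
from h import *
t=cam("top");s=cam("scene")
crop(s,200,170,120,100,6,"pics/s5.png"); crop(t,310,210,130,120,5,"pics/t5.png")
E
```

```text
clock: 6.6
position: [0.4888, -0.0892, 0.1353]
ee_rot: [-0.001, 0.978, 0.208, -0.001]
contact_force: [-0.0, 0.5, -2.7]
width: 0.0352
[-0.7  1.2 50.2] [-0.13  0.09  0.01] clock 6.6 [ 0.4888 -0.0892  0.1353] [-0.   0.5 -2.7] 0.03521022753678952
```

View pics/s5.png

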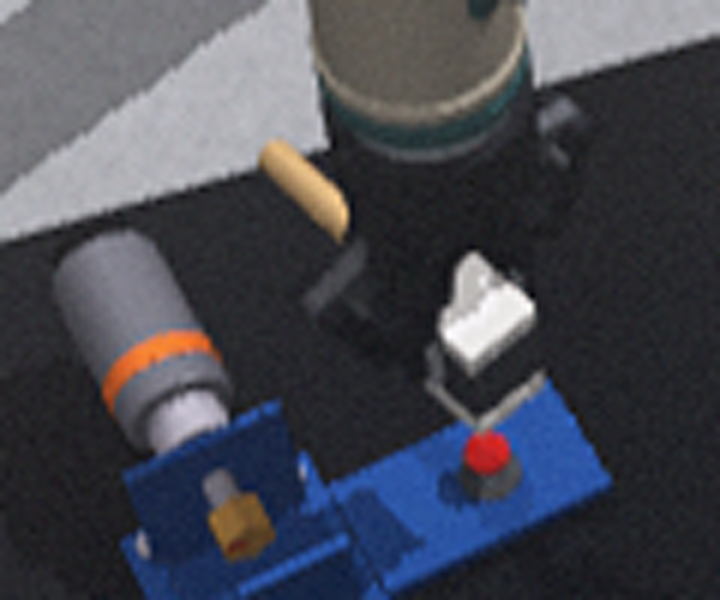

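View pics/t5.png

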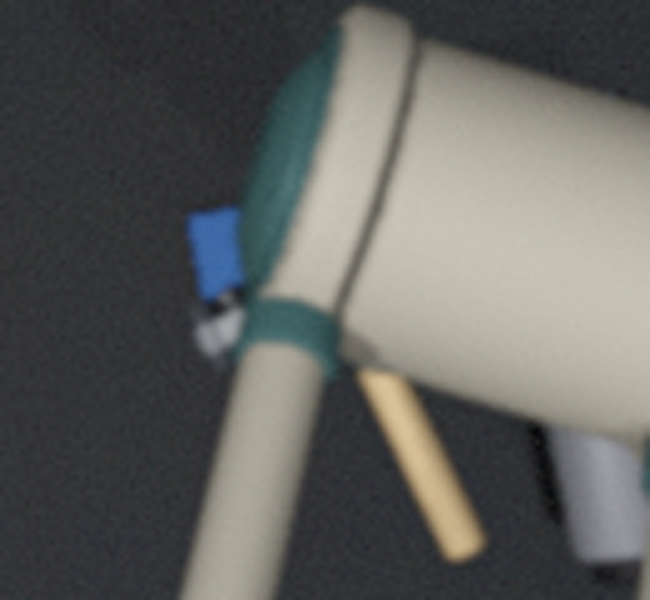

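```bash
python3 - <<'E'
from h import *
s=cam("scene");st=get_state();p=st["position"]
q=st["ee_rot"];r=R.from_quat([q[1],q[2],q[3],q[0]])
for z in(.045,.045-.064):
  P=[p+r.apply([6/1e3+a,b,z]) for a,b in((.02,.018),(.02,-.018),(-.02,-.018),(-.02,.018))]
  print(((proj(s,P)-[200,170]+.5)*6).round(0).tolist())
E
```

```text
[[479.0, 444.0], [545.0, 390.0], [481.0, 330.0], [415.0, 382.0]]
[[467.0, 364.0], [536.0, 309.0], [469.0, 247.0], [400.0, 300.0]]
```

```bash
python3 - <<'E'
from h import *
s=cam("scene")
s["frame"]=np.clip(s["frame"].astype(float)*1.8,0,255).astype(np.uint8)
crop(s,255,205,45,50,12,"pics/s6.png")
E
```

```text
(no output)
```

View pics/s6.png

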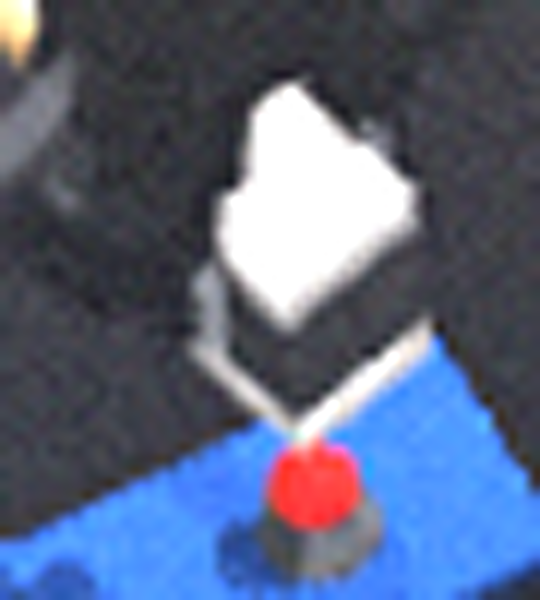

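Mallet face sits above the pin within ~5 mm. I'm lowering it to just above the pin and checking again.

```bash
python3 -m jog '[0,1,20,0,0,0, -0.5,1,40,0,0,0, -0.5,1,46,0,0,0, -0.5,1,46,0,0,0, -0.5,1,46,0,0,0]'; python3 - <<'E'
from h import *
s=cam("scene");st=get_state();p=st["position"];print(p,st["contact_force"])
s["frame"]=np.clip(s["frame"].astype(float)*1.8,0,255).astype(np.uint8)
crop(s,240,205,70,60,10,"pics/s7.png")
q=st["ee_rot"];r=R.from_quat([q[1],q[2],q[3],q[0]])
for z in(.045,.045-.064):
  P=[p+r.apply([6/1e3+a,b,z]) for a,b in((.02,.018),(.02,-.018),(-.02,-.018),(-.02,.018))]
  print(((proj(s,P)-[240,205]+.5)*10).round(0).tolist())
E
```

```text
clock: 7.42
position: [0.4902, -0.0911, 0.091]
ee_rot: [0.0, 0.978, 0.208, 0.001]
contact_force: [0.3, 0.0, -3.1]
width: 0.0355
[ 0.49022807 -0.09121957  0.09109893] [-0.17432971 -0.45463297 -3.57802672]
[[404.0, 481.0], [511.0, 395.0], [407.0, 297.0], [301.0, 381.0]]
[[385.0, 357.0], [496.0, 267.0], [388.0, 166.0], [276.0, 253.0]]
```

View pics/s7.png

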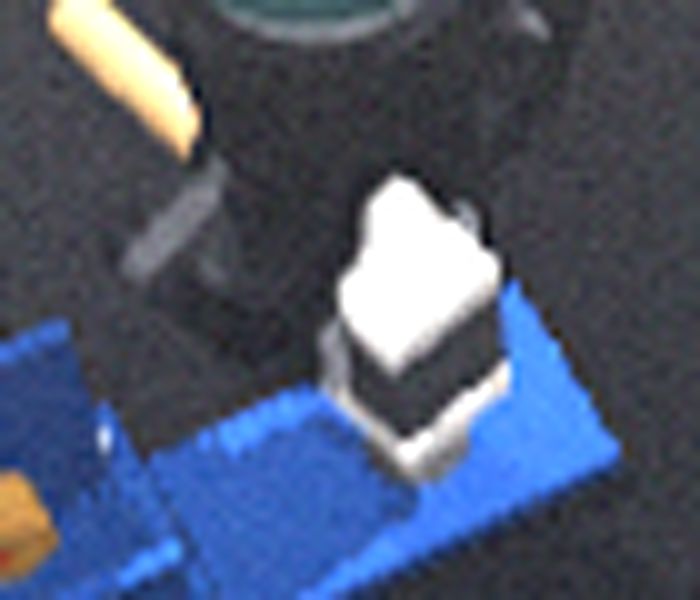

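Face is centred over the pin to a few mm. Pressing down.

```bash
python3 -m jog '[-1,0,5,0,0,0, -1,0,10,0,0,0, -1,0,14,0,0,0, -1,0,18,0,0,0, -1,0,22,0,0,0, -1,0,25,0,0,0, -1,0,27,0,0,0, -1,0,28,0,0,0]'; python3 go.py 0.4885 -0.0905 0.0615 24
```

```text
clock: 8.48
position: [0.4884, -0.0915, 0.0623]
ee_rot: [-0.0, 0.978, 0.208, -0.0]
contact_force: [-2.4, 0.5, 5.5]
width: 0.0356
[ 0.5 -0.9  0.8] [-0.01  0.02  0.02] clock 8.475 [ 0.4884 -0.0915  0.0623] [-2.4  0.5  5.5] 0.035575455395156975
```

```bash
python3 -m jog '[0,0,1,0,0,0, 0,0,2,0,0,0, 0,0,3,0,0,0, 0,0,3,0,0,0]'; python3 go.py 0.4885 -0.0905 0.0615 24
```

```text
clock: 8.98
position: [0.4885, -0.0915, 0.0616]
ee_rot: [0.0, 0.978, 0.208, 0.0]
contact_force: [-7.4, 2.0, 23.0]
width: 0.0354
[ 0.4 -0.9  0.1] [ 0.03 -0.02  0.04] clock 8.975 [ 0.4885 -0.0915  0.0616] [-7.4  2.  23. ] 0.035429905938425064
```

```bash
python3 -m jog '[0,0,2,0,0,0, 0,0,3,0,0,0, 0,0,3,0,0,0]'; python3 go.py 0.4885 -0.0905 0.14 24;  python3 - <<'E'
from h import *
s=cam("scene")
s["frame"]=np.clip(s["frame"].astype(float)*1.8,0,255).astype(np.uint8)
crop(s,240,205,70,60,10,"pics/s8.png")
E
```

```text
clock: 9.35
position: [0.4885, -0.0915, 0.0613]
ee_rot: [0.001, 0.978, 0.208, 0.001]
contact_force: [-13.2, 2.4, 45.9]
width: 0.0354
[  0.5  -0.9 -78.7] [ 0.08 -0.06  0.05] clock 9.35 [ 0.4885 -0.0915  0.0613] [-13.2   2.4  45.9] 0.03539936357430752
```

View pics/s8.png

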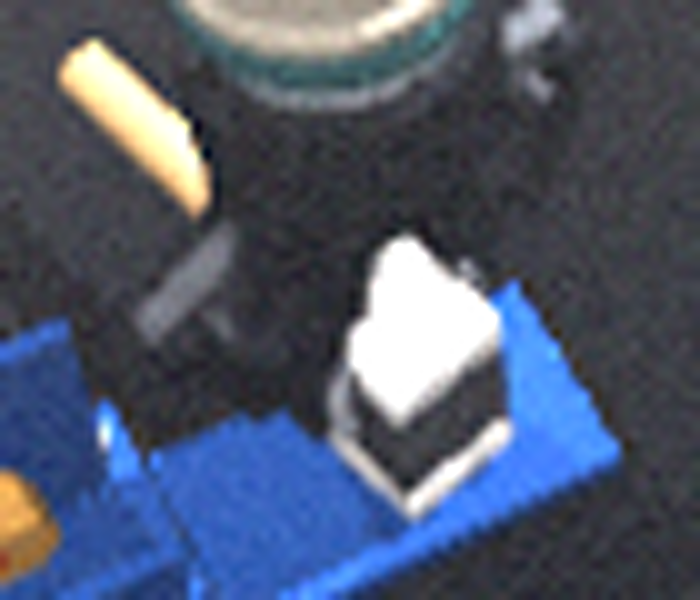

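Hard stop at the expected height (TCP 61.3 mm → face ≈17 mm), so the pin is home. Lifting and setting the mallet on the bench around y=0.17.

```bash
python3 -m jog '[0,0,-20,0,0,0, 0,0,-50,0,0,0, 0,0,-60,0,0,0, 15,-30,-60,0,0,0, 38,-80,-60,0,0,0, 60,-130,-60,0,0,0, 82,-180,-60,0,0,0, 106,-240,-60,0,0,0, 106,-240,-60,0,0,0, 106,-240,-60,0,0,0]'; python3 go.py 0.4885 0.17 0.046 24;  python3 - <<'E'
from h import *
s=cam("scene");t=cam("top")
crop(s,200,170,120,100,6,"pics/s9.png");crop(t,330,220,120,100,6,"pics/t9.png")
E
```

```text
clock: 10.65
position: [0.4872, 0.1708, 0.1151]
ee_rot: [0.0, 0.978, 0.209, -0.001]
contact_force: [0.5, -0.7, -3.0]
width: 0.0352
[ 1.   1.3 69.1] [0.02 0.11 0.12] clock 10.65 [0.4872 0.1708 0.1151] [ 0.5 -0.7 -3. ] 0.03517227469514004
```

View pics/s9.png

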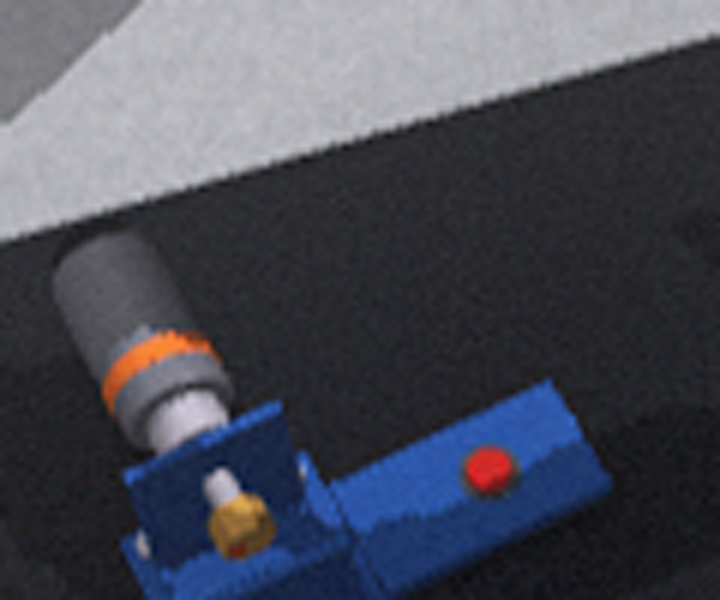

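View pics/t9.png

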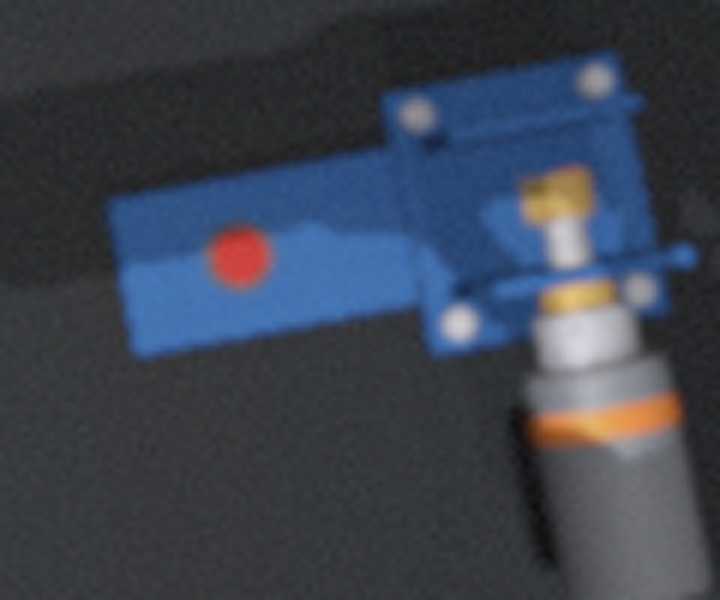

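Pin head (scene crop (490,470), top crop (240,258)) is flush with the foot, no shank showing. Setting the mallet down.

```bash
python3 -m jog '[0,0,20,0,0,0, 0,0,45,0,0,0, 0,0,58,0,0,0, 0,0,64,0,0,0, 0,0,68,0,0,0, 0,0,71,0,0,0, 0,0,71,0,0,0]'; python3 go.py 0.4885 0.17 0.045 24
```

```text
clock: 11.62
position: [0.4879, 0.1709, 0.0455]
ee_rot: [0.0, 0.978, 0.208, 0.0]
contact_force: [0.6, 0.2, -3.1]
width: 0.0351
[0.2 1.1 0.5] [ 0.01 -0.03  0.03] clock 11.625 [0.4879 0.1709 0.0455] [ 0.6  0.2 -3.1] 0.03510580119750651
```

```bash
python3 -m jog '[0,0,1,0,0,0, 0,0,1.5,0,0,0, 0,0,1.5,0,0,0]'; python3 go.py 0.4885 0.17 0.045 24
```

```text
clock: 12.0
position: [0.4881, 0.171, 0.0448]
ee_rot: [0.0, 0.978, 0.208, 0.001]
contact_force: [-2.1, -0.6, 6.0]
width: 0.0354
[-0.1  1.1 -0.2] [ 0.02 -0.07  0.03] clock 12.0 [0.4881 0.171  0.0448] [-2.1 -0.6  6. ] 0.03540602759385407
```

Touching the bench. Release, wait, then lift.

```bash
python3 -m jog '[0,0,0,0,0,0, 0,0,0,0,0,0, 0,0,0,0,0,0, 0,0,0,0,0,0, 0,0,0,0,0,0, 0,0,0,0,0,0, 0,0,0,0,0,0, 0,0,0,0,0,0]' 0; python3 -m jog '[0,0,-10,0,0,0, 0,0,-40,0,0,0, 0,0,-90,0,0,0, 0,0,-130,0,0,0, 0,0,-130,0,0,0]'; python3 go.py 0.5115 -0.197 0.17 9.4
```

```text
clock: 13.0
position: [0.4877, 0.1708, 0.0438]
ee_rot: [0.0, 0.978, 0.208, -0.0]
contact_force: [0.6, -0.7, 0.0]
width: 0.0857
clock: 13.62
position: [0.4901, 0.1714, 0.178]
ee_rot: [0.0, 0.978, 0.208, 0.004]
contact_force: [-1.1, -0.0, -0.3]
width: 0.0852
[-130.6  345.2    7.5] [ 0.05 -0.51 14.63] clock 13.625 [0.4901 0.1714 0.178 ] [-1.1 -0.  -0.3] 0.08521750631724428
```

```bash
python3 -m jog '[-10,27,0,0,0,2, -30,77,0,0,0,4, -50,127,0,0,0,6, -68,177,0,0,0,8, -87,227,0,0,0,10, -106,277,0,0,0,12, -122,322,0,0,0,14.6, -130,345,0,0,0,14.6, -130,345,0,0,0,14.6, -130,345,0,0,0,14.6]' 0; python3 go.py 0.512 -0.1965 0.065 9.4;  python3 - <<'E'
from h import *
s=cam("scene");t=cam("top");p=get_state()["position"]
s["frame"]=np.clip(s["frame"].astype(float)*1.5,0,255).astype(np.uint8)
crop(s,190,160,130,120,6,"pics/s10.png",proj(s,[[.512,-.1965,.065]]));cv2.imwrite("pics/t10.png",t["frame"][:,:,::-1])
E
```

```text
clock: 14.88
position: [0.5087, -0.1962, 0.1732]
ee_rot: [-0.001, 0.997, 0.082, -0.001]
contact_force: [-0.4, 0.1, -0.4]
width: 0.0856
[  3.3   1.1 108.1] [-0.1   0.07  0.02] clock 14.875 [ 0.5087 -0.1962  0.1732] [-0.4  0.1 -0.4] 0.08557484090573847
```

View pics/s10.png

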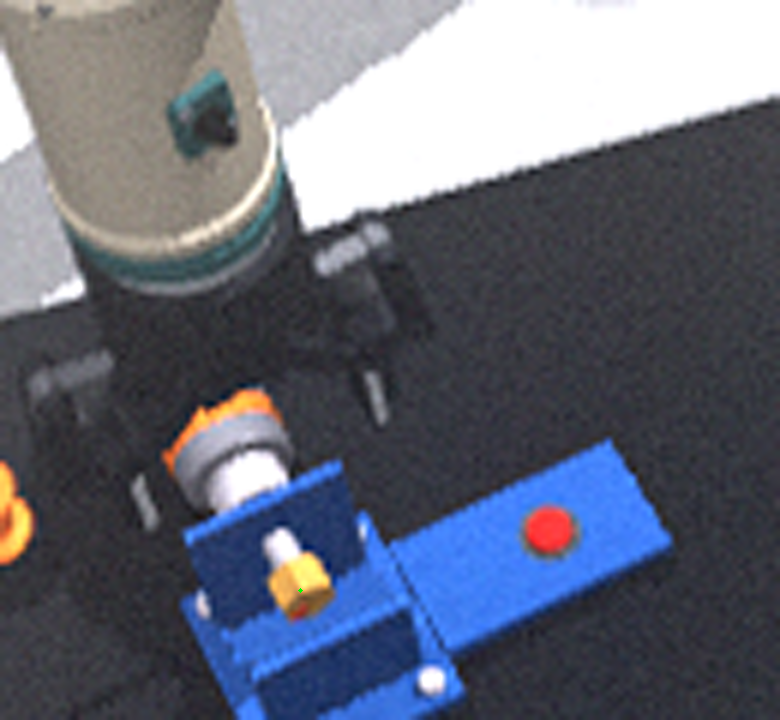

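View pics/t10.png

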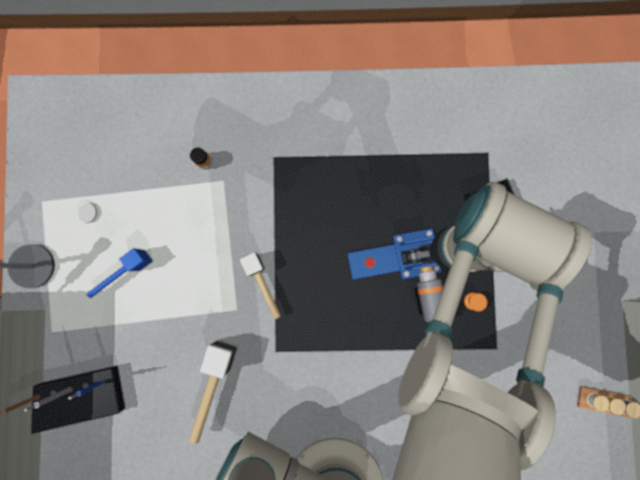

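Bolt centre estimate (green dot, crop (300,590)) lies on the brass head; the mallet stands at top (250,265), clear. Descending into the gap.

```bash
python3 -m jog '[3,1,15,0,0,0, 3,1,35,0,0,0, 3,1,55,0,0,0, 3,1,75,0,0,0, 3,1,92,0,0,0, 3,1,103,0,0,0, 3,1,107,0,0,0, 3,1,107,0,0,0, 3,1,107,0,0,0]' 0; python3 go.py 0.512 -0.1965 0.065 9.4;  python3 - <<'E'
from h import *
s=cam("scene");t=cam("top");p=get_state()["position"]
s["frame"]=np.clip(s["frame"].astype(float)*1.5,0,255).astype(np.uint8)
crop(s,190,180,120,110,6,"pics/s11.png",proj(s,[p]))
E
```

```text
clock: 16.1
position: [0.513, -0.1979, 0.0674]
ee_rot: [0.0, 0.997, 0.082, 0.001]
contact_force: [-0.8, 0.2, 0.1]
width: 0.0857
[-0.8 -1.6  2.4] [ 0.05 -0.06  0.02] clock 16.1 [ 0.513  -0.1979  0.0674] [-0.8  0.2  0.1] 0.08566726986001112
```

View pics/s11.png

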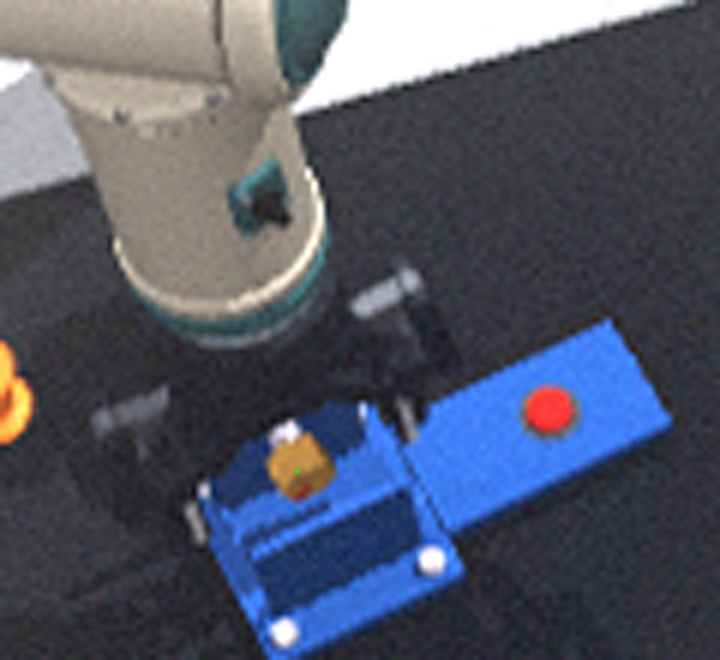

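Fingers straddle the head, TCP dot on its centre. Closing.

```bash
python3 -m jog '[-1,-1.5,2,0,0,0, -1,-1.5,2,0,0,0, -1,-1.5,2,0,0,0]' 0; python3 -m jog '[0,0,0,0,0,0, 0,0,0,0,0,0, 0,0,0,0,0,0, 0,0,0,0,0,0, 0,0,0,0,0,0, 0,0,0,0,0,0, 0,0,0,0,0,0, 0,0,0,0,0,0, 0,0,0,0,0,0, 0,0,0,0,0,0]' 1 80; python3 go.py 0.512 -0.1965 0.065 9.4
```

```text
clock: 16.58
position: [0.5113, -0.1964, 0.0648]
ee_rot: [0.0, 0.997, 0.082, 0.0]
contact_force: [-0.2, -0.1, -0.2]
width: 0.0854
clock: 17.82
position: [0.5114, -0.1967, 0.0651]
ee_rot: [0.0, 0.997, 0.082, 0.0]
contact_force: [-1.2, -1.1, 4.3]
width: 0.022
[ 0.6 -0.1  0.1] [ 0.04 -0.01  0.03] clock 17.825 [ 0.5114 -0.1967  0.0651] [-1.2 -1.1  4.3] 0.021967260262460684
```

```bash
python3 -m jog '[0,0,0,0,0,0, 0,0,0,0,0,0, 0,0,0,0,0,0, 0,0,0,0,0,0, 0,0,0,0,0,0, 0,0,0,0,0,0]'; python3 - <<'E'
from h import *
s=cam("scene");t=cam("top")
cv2.imwrite("pics/t12.png",t["frame"][:,:,::-1]);s["frame"]=np.clip(s["frame"].astype(float)*1.5,0,255).astype(np.uint8)
crop(s,160,180,150,130,5,"pics/s12.png")
E
```

```text
clock: 18.58
position: [0.5114, -0.1967, 0.0651]
ee_rot: [0.0, 0.997, 0.082, 0.0]
contact_force: [-0.6, -1.0, 5.3]
width: 0.0221
```

View pics/s12.png

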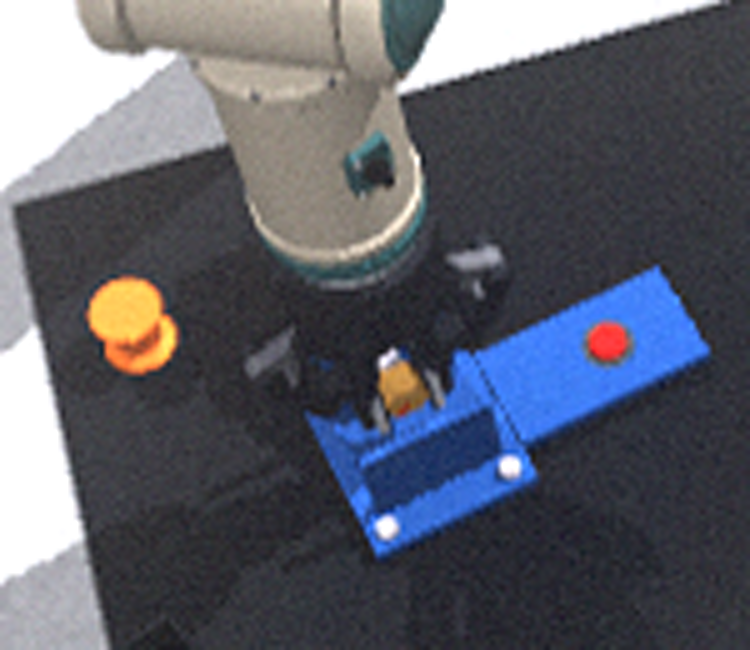

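View pics/t12.png

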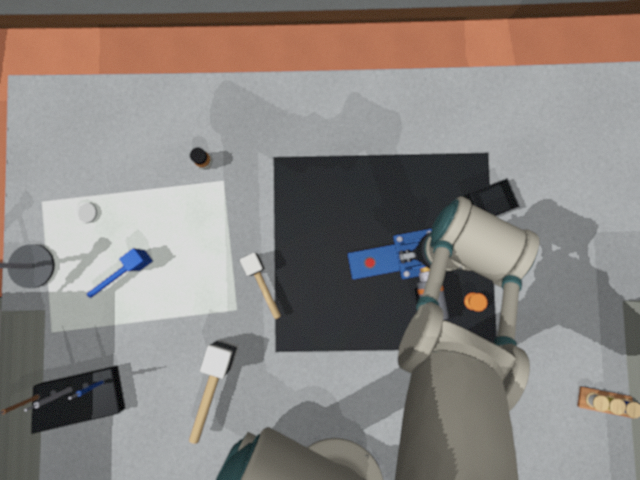

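Both pads grip the brass head (crop (400,385)). The mallet stands clear at top (250,265), the pin is flush, and the spool, jar and tub haven't moved. Handing in.

```bash
python3 -c "
from rig import *
print(sign_off()); s=get_state(); print(s['clock'],s['position'],s['width'])"
```

```text
the job is handed in; nothing more can be done
None
the job is handed in; nothing more can be done
```

The job is handed in, with the pin home, the mallet back on the bench and the gripper holding the bolt. `sign_off` gave no verdict, and reading the state afterwards was refused, so the checks below are from just before hand-in.

- **Pin:** I pressed it down with the mallet until it hit a hard stop at 46 N. The mallet face was then at about 17 mm, the fully-home height, and both views afterwards show the red head flush with the foot.
- **Mallet:** I set it upright on the bench at about y = 0.17 m and released it. The top view shows it clear of the bracket.
- **Bolt:** It is gripped at 80 N across two flats, with an opening of 22.0–22.1 mm. The grasp point is about 1 mm from my estimate of the head centre. The opening and TCP did not change over the last 0.75 s, but I did not measure the bolt's turn directly.
- **Bystanders:** the spool, jar and tub look unmoved in the last top view. I judged this by eye and did not measure it.
- **Disagreements:** the two cameras differed by about 4–5 mm on the bracket position and 3 mm on the mallet. One check of the mallet in hand was about 3 px off its prediction, but it matched closer to the pin.

The last picture was at about 18.6 s, well inside the 48 s limit.

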